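# Push the lathe's feed lever through its gate into the blue slot

## Task

Change the little bench lathe's feed: with the fingertips, push the gear lever out of the gate's middle lane and through the gate into the slot marked with the blue dot, fully home to the end of that slot, and leave it there. Only push the lever's knob, never squeeze it from opposite sides, and leave the loose things round the lathe where they are.

Things in the scene. Friction and masses are not known exactly. Their poses are not given: they have to be found in the camera images.
- lathe: Green bench lathe, bolted down. Gearbox housing 150 (x) x 160 (y) mm, its top 104 mm high, on a 166 x 176 x 12 mm foot; origin at the centre of the underside, straight below the lever's pivot. x points away from the side with ribs, y to the lathe bed, which runs from y = 80 to 264 mm: 50 mm wide, 38 high, chuck and tailstock up to 86 mm high.
- gate: Aluminium gate plate on the housing, 8 mm thick, top at z = 104 mm; origin and axes as the lathe's. Cut through it: a cross channel along y (x within 9 mm of 0, y within 33) and three lanes along x, 14 mm wide, at y = -26, 0, +26 mm, each from x = -27 to +27. The teeth between are 12 mm wide, tip corners rounded 3 mm. The 10 mm stem stays in these cuts, so it changes lanes only within 4 mm of x = 0.
- mark_blue: Blue dot, 18 mm across, 3 mm high, fixed on the gate plate just past the end of the slot it marks; origin under its centre. In the lathe's frame the four dots stand at x = -50 or +50 mm, y = -30 or +30 mm, one for each slot of the two outer lanes; which colour is where changes. Blue marks the slot wanted.
- mark_red: Red dot, as the blue one, at another outer slot.
- mark_yellow: Yellow dot, as the blue one, at another outer slot.
- mark_green: Green dot, as the blue one, at another outer slot.
- shift_fore (a joint): Lever's lean along the lathe's x, rad: 0 in the cross channel, positive to +x. Pivot 20 mm above the lathe's origin; stem x at the gate = 80 mm x tan(value). Fully home in a slot it reads about +0.27 or -0.27 (stem against the slot's end). Stiff, no spring: about 2 N at the knob moves it, it stays where left. Starts in the middle lane's -x slot, -0.12 to -0.26.
- shift_side (a joint): Lever's lean along the lathe's y, rad, same pivot, equally stiff: 0 middle lane, about +0.32 in the lane at y = +26 mm, -0.32 in that at -26; positive to +y. In the cross channel it runs from -0.34 to +0.34. With fore lean a and side lean b the knob's centre is 147 mm x (sin a cos b, sin b, cos a cos b) from the pivot.
- knob (a point): Centre of the lever's black four-lobed knob: 36 mm across opposite lobes, 44 mm tall along the stem (22 mm each way from here), steel button 8 mm proud on top. 167 mm above the lathe's underside when upright, about 155 mm in an outer slot; it travels some 38 mm fore or aft and 47 mm to either side.
- stem_at_gate (a point): Point on the stem's axis 80 mm from the pivot: level with the middle of the gate plate when upright.
- lobe_near: The knob's lobe on its -x side: an upright 18 mm thick rod, 44 mm tall; origin at its centre, 9 mm from the knob's axis.
- lobe_far: The knob's lobe on its +x side, alike.
- lobe_left: The knob's lobe on its +y side, alike.
- lobe_right: The knob's lobe on its -y side, alike.
- holder: Loose white movement holder, a puck 54 mm across and 17 mm high with a watch movement on top, beside the gearbox on its -y side; origin under its centre. Leave alone.
- loupe: Loose black eye loupe, 34 mm across, 34 mm high, standing beyond the gearbox on its +x side; origin under its centre. Leave alone.
- driver: Loose small screwdriver with red handle, 120 mm long, lying on the -x side of the gearbox; its x axis runs to the tip. Leave alone.
- jar: Loose glass jar with aluminium lid, 44 mm across, 45 mm high, beside the lathe bed on its +x side; origin under its centre. Leave alone.

How it is judged (in metres and radians):
At the end, for the whole second after the job is handed in: The lever stands at rest in the slot marked blue: leaning at least 0.235 rad along the slot (home is about 0.27) and at least 0.25 rad to that lane's side; the holder, loupe, screwdriver and jar are within 15 mm of where they began (((x of mark_blue in the frame of lathe above 0 m and y of mark_blue in the frame of lathe above 0 m and value of joint shift_fore above 0.235 rad and value of joint shift_side above 0.25 rad) or (x of mark_blue in the frame of lathe above 0 m and y of mark_blue in the frame of lathe below -0 m and value of joint shift_fore above 0.235 rad and value of joint shift_side below -0.25 rad) or (x of mark_blue in the frame of lathe below -0 m and y of mark_blue in the frame of lathe above 0 m and value of joint shift_fore below -0.235 rad and value of joint shift_side above 0.25 rad) or (x of mark_blue in the frame of lathe below -0 m and y of mark_blue in the frame of lathe below -0 m and value of joint shift_fore below -0.235 rad and value of joint shift_side below -0.25 rad)) and velocity of joint shift_fore between -0.05 and 0.05 rad/s and velocity of joint shift_side between -0.05 and 0.05 rad/s and distance of each of holder, loupe, driver, jar from where it was at the start of the episode below 0.015 m); the robot touches nothing.
It fails at once if the knob is squeezed: opposite lobes pressed by the fingers at once, each with more than 2 N (contact force between each of lobe_near, lobe_far and the fingers above 2 N or contact force between each of lobe_left, lobe_right and the fingers above 2 N).
It fails at once if a loose thing beside the lathe is lifted or shoved 15 mm or more (distance of any of holder, loupe, driver, jar from where it was at the start of the episode above 0.015 m).
It also fails if it takes over 58 s, if anything falls off the work surface, if the arm or the gripper's body presses on something with over 40 N, if the wrist force passes 120 N, or if a joint passes its speed limit or range.

## Robot

A 6-joint arm with a two-finger parallel gripper is mounted at the origin on the work surface. World frame = base frame: x ahead of the robot, y to its left, z up, the work surface at z = 0. Lengths are in mm, angles in rad, forces in N, time in s.
With the tool pointing down it reaches from about 275 to 1000 mm from the base axis. Payload 8.4 kg.
Tool frame: the origin (TCP) lies on the centre line of the jaws, within the pads' length; the fingertips stand 17 mm ahead of it and the grasp point (between the pads) lies 2 mm behind it (r.tcp_to_tips is the z of the fingertips in the tool frame, in mm); z points along the fingers, y is the direction in which the jaws open and shut (so a half turn about z gives the same grasp; the last joint's range is limited). The gripper opens to 85 mm and grips with 20 to 120 N. Pads are 22 mm wide; open, the fingers measure 114 mm over their backs; the gripper's body (76 mm by 85 mm) begins 54 mm behind the grasp point. The pads swing forward as they close: fully open they stand 13 mm farther back than shut.
Start: joints at [-1.184, 0.353, 1.633, -0, 1.155, -0.002], TCP at [236.923, -578.356, 248.281] pointing down, gripper open.
Joint ranges: [-2.63, 2.63], [-0.92, 2.1], [0.06, 2.66], [-1.3, 4.44], [0, 2.69], [-3.02, 3.02]. Speed limits (rad/s): [2.22, 2.22, 2.79, 3.14, 3.14, 3.14].

## Interface

Orientations are given as [roll, pitch, yaw] about the fixed x, y, z axes, in that order (R = Rz(yaw) Ry(pitch) Rx(roll)).
In Python, from rig import r, cams, job gives the robot as it stands.
- The arm moves only by the tool drive_tool, never from a script. Its argument "deltas" is a list of rows, each a list of 4 numbers: the shift along the tool's x, y, z in cm, then the turn about the tool's z in rad. In form: [[x, y, z, roll], ...]. A call has 1 to 12 rows; each row shifts and turns the commanded pose from where the row before left it, along the tool's axes as they then stand; what a row does not reach is not made up. A row lasts 1/12 s, in which the tool goes at most 41.7 mm and 7.16 degrees, less where a joint would pass 70% of its speed; a pose out of reach is approached as far as the arm can. A call with a gripper value outside its range is refused whole. "jaw" is the closure, from 0 (fully open) to 1 (shut), set as the call begins (left out, the last holds). The fingers move at their own pace and stop on an object; "force" is the grip in N (left out, the last holds). Time passes only in rows, so rows that do not move let the fingers close. It gives the time, the measured TCP pose, the force and the opening at its end, in the units of the state.
- r.sense(): the state, without advancing time (a new reading comes with each control period).
- cams.grab_frame(name): name is "scene" or "side" or "wrist"; returns (picture, depth): 480x640x3 uint8, red, green, blue; 480x640 float32, mm along the optical axis (not along the pixel's ray), 0 where there is no reading.
- cams.camera_params(name): a dict with "fx", "fy", "cx", "cy" (pixels), "R" (3x3) and "t" (3): a world point X has camera coordinates R X + t. Camera axes: x right, y down, z forward; pixel columns grow to the right and rows downward; lengths in mm; the calibration is good to about 2 mm. A picture is of the moment at which its call begins: read the wrist's pose just before it. camera_params takes no time and is no camera call; for the wrist camera it gives the pose at the moment of the call.
- job.sign_off(): hands the job in, once; it reports no verdict.
The state is a dict: "clock": time; "qpos": joint angles; "qvel": joint speeds; "joint_efforts": joint torques, N m; "eef_pos": TCP position; "tcp_rot": TCP orientation; "contact_force": force on the tool from outside, world axes, zero at the start; "wrist_torque": the same for the moment, N m; "opening": opening from 0.0 (shut) to 1.0 (fully open).
Only numpy, scipy, OpenCV 4.12 (cv2) and the standard library are available. Lean on these libraries where they do the work, as an engineer would, in place of code of your own. Each camera call takes 0.05 s, during which the arm holds its last target. There are 200 camera calls.

## Working session

There is one attempt and no reset: what is moved stays moved. The work goes in short steps, Python scripts to look and compute and a tool call to move; the robot and the scene stay as the last step left them, time stands still between calls to the robot, and variables do not carry over. Pictures are saved under pics/ and viewed, about 8 in all and at most 12, crops included, and the job is handed in when it is done.

Besides the shell and the picture viewer there is one more tool, called after "Emit:" as a command line: name --pt "numbers of a row" for each row, then --argument value for the rest. drive_tool: Moves the arm, as the interface text tells. Its arguments: {"type":"object","properties":{"deltas":{"type":"array"},"jaw":{"type":"number"},"force":{"type":"number"}},"required":["deltas"]}

```bash
ls; mkdir -p pics
python3 - <<'E'
from rig import r,cams
import cv2,numpy as np
s=r.sense();print(s['clock'],s['eef_pos'],s['tcp_rot'],s['opening'],r.tcp_to_tips)
ims=[]
for n in('scene','side'):
    im,d=cams.grab_frame(n);np.savez(f'{n}.npz',im=im,d=d,**cams.camera_params(n))
    cv2.imwrite(f'pics/{n}0.png',im[:,:,::-1]);p=cams.camera_params(n);print(n,p['fx'],p['R'],p['t'])
E
```

```text
pics
0.0 [ 236.75008173 -577.90584559  247.52050383] [-3.14013052e+00 -8.09041043e-06  3.88787858e-01] 0.9972821933550028 17.0
scene 593.7761263024046 [[ 0.54318975  0.83955853 -0.00929398]
 [ 0.54834677 -0.36311644 -0.75330092]
 [-0.635815    0.40408901 -0.65761033]] [-325.54345778 -228.29326689 1405.03699759]
side 482.63405429388047 [[ 0.99090209 -0.13317142 -0.01945316]
 [-0.10918214 -0.71091629 -0.6947498 ]
 [ 0.07869125  0.69055296 -0.71898838]] [-593.11536623  163.18336226  708.61655255]
```

View pics/scene0.png

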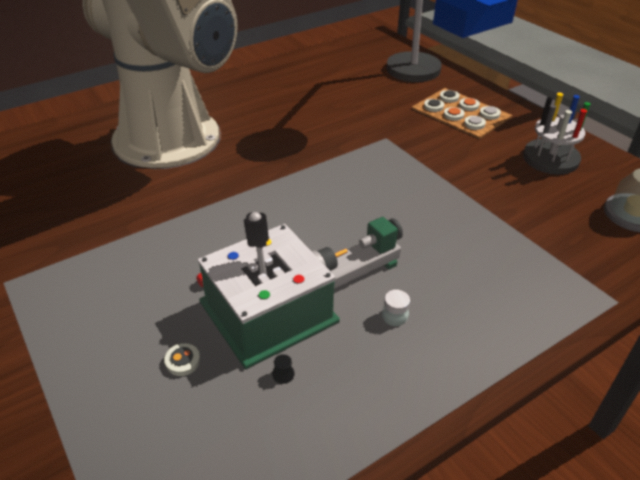

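View pics/side0.png

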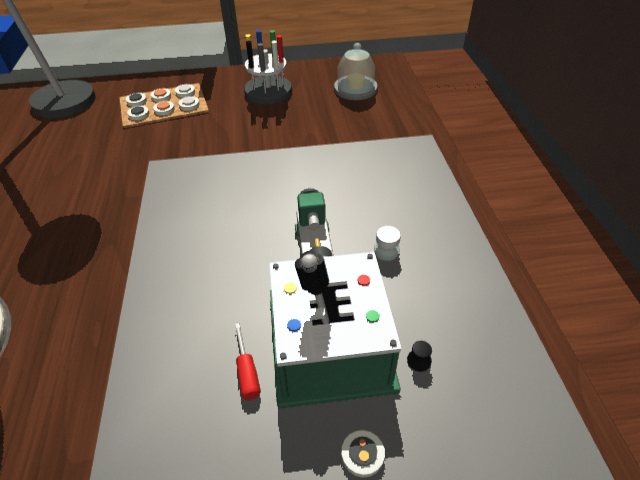

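Blue is at the lathe's (-x, -y) slot: side view blue (294,325), yellow (290,288), red (364,280), green (373,316). The bed points up in the picture, and the knob is at (312,270), on the -x side of the middle lane.

```bash
cat > h.py <<'E'
import numpy as np,cv2
def ray(p,u,v,z):
    R=np.array(p['R']);t=np.array(p['t']);c=-R.T@t
    d=R.T@np.array([(u-p['cx'])/p['fx'],(v-p['cy'])/p['fy'],1]);return (c+d*(z-c[2])/d[2])
def rayd(p,u,v,d):
    R=np.array(p['R']);t=np.array(p['t'])
    return R.T@(d*np.array([(u-p['cx'])/p['fx'],(v-p['cy'])/p['fy'],1])-t)
def cen(im,lo,hi,near,rad=14):
    m=cv2.inRange(cv2.cvtColor(im,cv2.COLOR_RGB2HSV),lo,hi)
    k=np.zeros_like(m);cv2.circle(k,near,rad,255,-1);y,x=np.nonzero(m&k);return x.mean(),y.mean(),len(x)
C=dict(blue=((105,120,60),(130,255,255)),yellow=((18,120,80),(35,255,255)),red=((170,120,80),(180,255,255)),green=((50,120,60),(80,255,255)))
L=dict(blue=(-50,-30),yellow=(-50,30),red=(50,30),green=(50,-30))
E
python3 - <<'E'
from h import *
N=dict(side=dict(blue=(294,325),yellow=(290,288),red=(364,280),green=(373,316)),scene=dict(blue=(233,256),red=(298,280),green=(264,295)))
A=[];B=[]
for n in N:
    p=np.load(n+'.npz')
    P=[];Q=[]
    for c,uv in N[n].items():
        u,v,k=cen(p['im'],*C[c],uv,9);w=ray(p,u,v,107);print(n,c,u,v,k,w.round(1));P.append(L[c]);Q.append(w[:2])
    P=np.array(P,float);Q=np.array(Q)
    H=((P-P.mean(0)).T@(Q-Q.mean(0)));a=np.arctan2(H[0,1]-H[1,0],H[0,0]+H[1,1]);R=np.array([[np.cos(a),-np.sin(a)],[np.sin(a),np.cos(a)]])
    o=Q.mean(0)-R@P.mean(0);print(n,'yaw',a,'o',o,'res',(Q-(P@R.T+o)).round(1).tolist())
    im,d=p['im'],p['d']
    # black knob depth points
    ku,kv=(312,270) if n=='side' else (257,230)
    pts=np.array([rayd(p,u,v,d[v,u]) for v in range(kv-30,kv+30) for u in range(ku-25,ku+25) if d[v,u]>0])
    s=pts[(pts[:,2]>140)&(pts[:,2]<230)]
    s=s[np.hypot(*(s[:,:2]-o).T)<90]
    lo=(s[:,:2]-o)@R
    print('knob local min/max',np.percentile(lo,[2,98],axis=0).round(1).tolist(),'z',s[:,2].min(),s[:,2].max(),'mean',lo.mean(0),len(s))
E
```

```text
side blue 293.6694214876033 324.6528925619835 121 [ 555.5 -103.7  107. ]
side yellow 289.73333333333335 291.46666666666664 15 [555.5 -50.5 107. ]
side red nan nan 0 [nan nan nan]
side green 373.5151515151515 316.9848484848485 66 [ 656.5 -106.9  107. ]
side yaw nan o [nan nan] res [[nan, nan], [nan, nan], [nan, nan], [nan, nan]]h.py:10: RuntimeWarning: Mean of empty slice.
  k=np.zeros_like(m);cv2.circle(k,near,rad,255,-1);y,x=np.nonzero(m&k);return x.mean(),y.mean(),len(x)
  ret = ret.dtype.type(ret / rcount)
Traceback (most recent call last):
IndexError: index -1 is out of bounds for axis 0 with size 0
```

Red's hue wraps to 0 and yellow is clipped; widening both masks.

```bash
sed -i 's/red=((170,120,80),(180,255,255))/red=((0,150,120),(8,255,255))/; s/yellow=((18,120,80)/yellow=((18,70,70)/; s/(35,255,255)/(38,255,255)/' h.py
cat > m.py <<'E'
from h import *
N=dict(side=dict(blue=(294,325),yellow=(290,288),red=(364,280),green=(373,316)),scene=dict(blue=(233,256),red=(298,280),green=(264,295)))
A=[];B=[]
for n in N:
    p=np.load(n+'.npz')
    P=[];Q=[]
    for c,uv in N[n].items():
        u,v,k=cen(p['im'],*C[c],uv,9);w=ray(p,u,v,107);print(n,c,round(u,1),round(v,1),k,w.round(1));P.append(L[c]);Q.append(w[:2])
    P=np.array(P,float);Q=np.array(Q)
    H=((P-P.mean(0)).T@(Q-Q.mean(0)));a=np.arctan2(H[0,1]-H[1,0],H[0,0]+H[1,1]);R=np.array([[np.cos(a),-np.sin(a)],[np.sin(a),np.cos(a)]])
    o=Q.mean(0)-R@P.mean(0);print(n,'yaw',a,'o',o,'res',(Q-(P@R.T+o)).round(1).tolist())
    im,d=p['im'],p['d']
    ku,kv=(312,270) if n=='side' else (257,230)
    pts=np.array([rayd(p,u,v,d[v,u]) for v in range(kv-30,kv+30) for u in range(ku-25,ku+25) if d[v,u]>0])
    s=pts[(pts[:,2]>140)&(pts[:,2]<230)]
    s=s[np.hypot(*(s[:,:2]-o).T)<90]
    lo=(s[:,:2]-o)@R
    print('knob local',np.percentile(lo,[2,98],axis=0).round(1).tolist(),'z',s[:,2].min(),s[:,2].max(),'mean',lo.mean(0),len(s))
E
python3 m.py
```

```text
side blue 293.7 324.7 121 [ 555.5 -103.7  107. ]
side yellow 289.8 287.8 108 [556.1 -44.2 107. ]
side red 363.2 279.7 92 [655.7 -45.  107. ]
side green 373.5 317.0 66 [ 656.5 -106.9  107. ]
side yaw -0.014232241131207005 o [605.94851355 -74.96444871] res [[-0.0, 0.6], [-0.3, 0.0], [-0.7, 0.7], [1.0, -1.3]]
knob local [[-39.8, -15.8], [-4.7, 15.7]] z 141.44307441432144 195.32743875224284 mean [-22.4757807  -5.3147408] 1092
scene blue 232.6 255.2 51 [ 555.1 -103.4  107. ]
scene red 298.3 278.5 57 [655.9 -44.5 107. ]
scene green 263.8 294.1 54 [ 655.  -104.3  107. ]
scene yaw -0.010864821501006332 o [605.4559843  -73.87334074] res [[-0.0, -0.1], [0.1, -0.0], [-0.1, 0.1]]
knob local [[-31.9, -16.2], [-1.9, 16.7]] z 142.60387058942507 197.28205581069403 mean [-13.99170334  -2.54162927] 744
```

Lathe at about (605.6, -74.4), yaw -0.013. The two views agree to 1 mm. The knob's centre is near local x = -22. First I turn the tool to the lathe's axes (tool x = lathe x, tool y = lathe -y), shut the jaws and travel high to the -x side.

Emit:
drive_tool --pt "0 0 0 0.1" --pt "0 0 0 0.1" --pt "0 0 0 0.1" --pt "0 0 0 0.1" --pt "2 -3.4 0 0" --pt "2 -3.4 0 0" --pt "2 -3.4 0 0" --pt "2 -3.4 0 0" --pt "2 -3.4 0 0" --pt "2 -3.4 0 0" --pt "2 -3.4 0 0" --pt "2 -3.4 0 0" --jaw 1 --force 20

```text
clock: 1.1
eef_pos: [400.4, -306.3, 248.1]
tcp_rot: [-3.141, 0.0, -0.011]
contact_force: [1.4, -0.2, 0.4]
opening: 0.002
```

Emit:
drive_tool --pt "2 -3.4 0 0" --pt "2 -3.4 0 0" --pt "2 -3.4 0 0" --pt "2 -3.4 0 0" --pt "2 -3.4 0 0" --pt "2 -3.4 0 0" --pt "1.5 -3.4 0 0" --pt "0 0 0 0" --pt "0 0 0 0"

```text
clock: 1.85
eef_pos: [537.9, -69.9, 247.8]
tcp_rot: [-3.141, 0.001, -0.008]
contact_force: [-0.7, -0.1, -0.3]
opening: -0.0
```

Emit:
drive_tool --pt "0 0.4 0.5 0" --pt "0 0 2 0" --pt "0 0 2 0" --pt "0 0 2 0" --pt "0 0 1.5 0" --pt "0 0 0.6 0" --pt "0 0 0 0" --pt "0 0 0 0"

```text
clock: 2.52
eef_pos: [537.3, -76.7, 162.4]
tcp_rot: [3.142, 0.0, -0.012]
contact_force: [0.7, 0.3, 0.1]
opening: 0.002
```

Run:
```python
from rig import r,cams
import cv2
print(r.sense()['eef_pos'],r.sense()['contact_force'])
im,d=cams.grab_frame('side');cv2.imwrite('pics/s1.png',cv2.resize(im[180:400,210:440,::-1],None,fx=2.6,fy=2.6))
```

```text
[537.33697391 -76.67537268 162.44906701] [0.7085358  0.25100345 0.09435297]
```

View pics/s1.png

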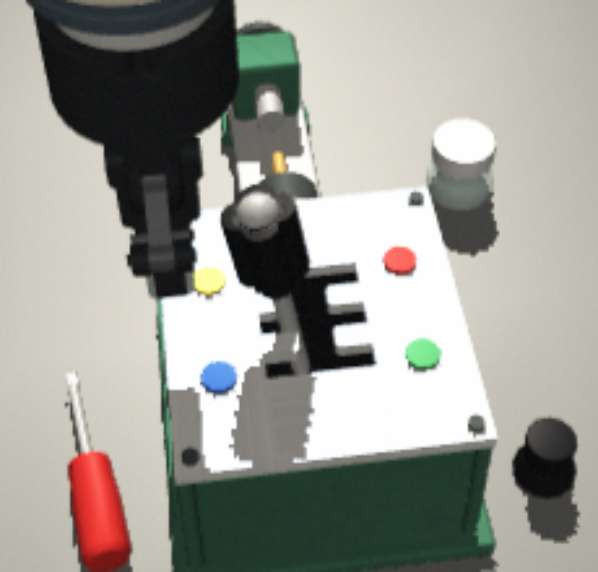

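The closed fingers are left of the knob with a visible gap, and the stem is in the middle lane's -x slot. Pushing +x gently.

Emit:
drive_tool --pt "0.4 -0.15 0 0" --pt "0.4 -0.1 0 0" --pt "0.4 0 0 0" --pt "0.4 0 0 0" --pt "0.4 0 0 0" --pt "0.4 0 0 0" --pt "0.4 0 0 0" --pt "0.4 0 0 0" --pt "0 0 0 0" --pt "0 0 0 0" --pt "0 0 0 0"

```text
clock: 3.48
eef_pos: [569.7, -73.6, 162.2]
tcp_rot: [3.142, -0.0, -0.011]
contact_force: [0.6, 0.1, 0.1]
opening: -0.001
```

```bash
cat > k.py <<'E'
import sys
from rig import r,cams
from h import *
s=r.sense();print(s['eef_pos'].round(1),s['contact_force'].round(1))
o=np.array([605.6,-74.4]);a=-.013;R=np.array([[np.cos(a),-np.sin(a)],[np.sin(a),np.cos(a)]])
for n in('side','scene'):
    im,d=cams.grab_frame(n);p=cams.camera_params(n)
    if n=='side' and len(sys.argv)>1: cv2.imwrite(f'pics/{sys.argv[1]}.png',cv2.resize(im[180:400,210:440,::-1],None,fx=2.6,fy=2.6))
    v,u=np.mgrid[150:400,180:420];v=v.ravel();u=u.ravel();dd=d[v,u];
    q=np.stack([(u-p['cx'])/p['fx'],(v-p['cy'])/p['fy'],np.ones(len(u))],1)*dd[:,None]
    w=(q-p['t'])@np.array(p['R']);lo=(w[:,:2]-o)@R
    # steel button: grey bright pixels above z 165
    c=im[v,u].astype(int)
    m=(dd>0)&(w[:,2]>165)&(w[:,2]<202)&(np.hypot(*lo.T)<90)&(c.min(1)>70)
    if m.sum()>3: print(n,'button',m.sum(),np.median(lo[m],0).round(1),'z',np.percentile(w[m,2],[5,95]).round(1),'uv',u[m].mean().round(),v[m].mean().round())
E
python3 k.py s2
```

```text
[569.7 -73.6 162.2] [0.6 0.1 0.1]
side button 402 [-4.6 -1.5] z [187.2 195.8] uv 326.0 259.0
scene button 151 [-2.   2.4] z [170.8 198. ] uv 262.0 223.0
```

View pics/s2.png

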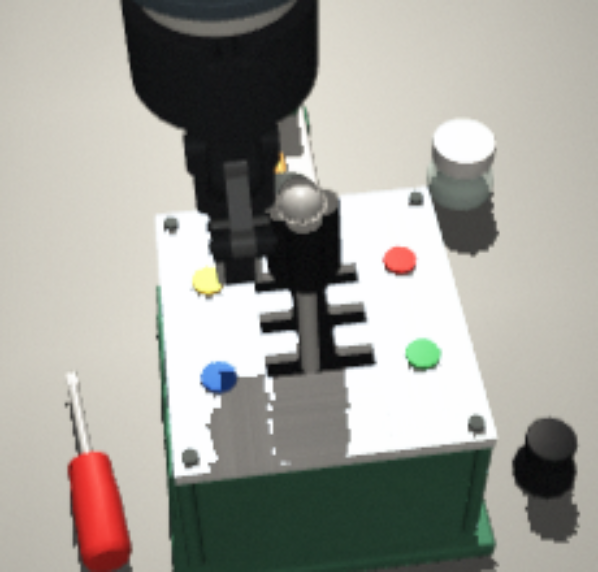

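Stem now stands about 2 mm short of the channel's middle: knob button at local x of -2 to -4.6, and picture shows the stem inside the cross channel at (310,330). I push 2 mm more, back off, and go round to the +y side.

Emit:
drive_tool --pt "0.2 0 0 0" --pt "0 0 0 0" --pt "0 0 0 0" --pt "-1.5 0 0 0" --pt "-1.5 0 0 0" --pt "0 -2 0 0" --pt "0 -3 0 0" --pt "0 0 0 0" --pt "2 0 0 0" --pt "2.4 0 0 0" --pt "2 0 0 0" --pt "0 0 0 0"

```text
clock: 4.58
eef_pos: [610.1, -24.2, 162.8]
tcp_rot: [3.141, -0.004, -0.011]
contact_force: [-0.1, -0.7, 0.9]
opening: -0.003
```

```bash
python3 k.py s3
```

```text
[610.1 -24.2 162.8] [-0.1 -0.7  0.9]
side button 188 [-3.2 -1.7] z [170.3 196.5] uv 328.0 258.0
scene button 183 [3.1 6.8] z [166.8 198.2] uv 275.0 224.0
```

View pics/s3.png

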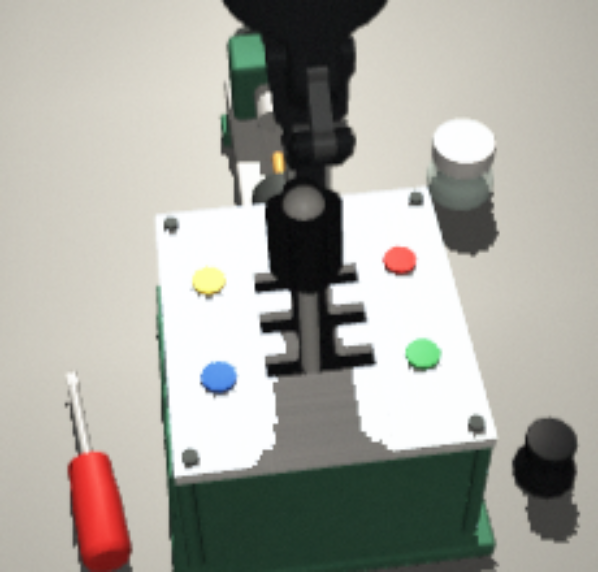

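Emit:
drive_tool --pt "0 0.7 0 0" --pt "0 0.5 0 0" --pt "0 0.5 0 0" --pt "0 0.5 0 0" --pt "0 0.5 0 0" --pt "0 0.5 0 0" --pt "0 0.5 0 0" --pt "0 0.5 0 0" --pt "0 0.5 0 0" --pt "0 0.5 0 0" --pt "0 0 0 0" --pt "0 0 0 0"

```text
clock: 5.68
eef_pos: [605.7, -76.4, 162.3]
tcp_rot: [3.141, -0.0, -0.012]
contact_force: [-0.3, 0.2, 0.7]
opening: 0.0
```

```bash
python3 k.py s4
```

```text
[605.7 -76.4 162.3] [-0.3  0.2  0.7]
side button 217 [ -3.7 -44.8] z [181.1 191.4] uv 332.0 289.0
scene button 181 [  3.6 -37.7] z [166.9 193.1] uv 249.0 237.0
```

View pics/s4.png

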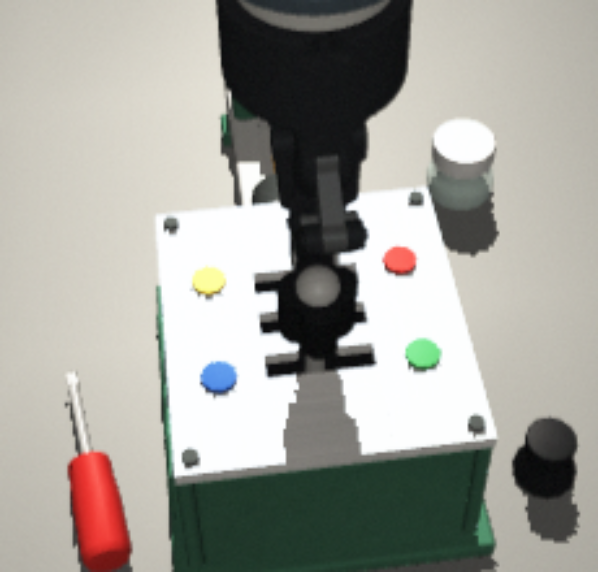

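The lever leans about -0.26 rad to the side and isn't yet in line with the lane. I need about 8 mm more.

Emit:
drive_tool --pt "0 0.3 0 0" --pt "0 0.3 0 0" --pt "0 0.1 0 0" --pt "0 0 0 0" --pt "0 0 0 0"

```text
clock: 6.2
eef_pos: [605.4, -83.0, 162.2]
tcp_rot: [-3.142, 0.0, -0.011]
contact_force: [-0.1, 0.2, -0.3]
opening: 0.0
```

```bash
python3 k.py
```

```text
[605.4 -83.  162.2] [-0.1  0.2 -0.3]
side button 207 [ -3.7 -50.8] z [180.6 189.2] uv 333.0 295.0
scene button 172 [  3.1 -45.1] z [168.2 192.3] uv 244.0 239.0
```

Emit:
drive_tool --pt "0 0.1 0 0" --pt "0 0.1 0 0" --pt "0 0.1 0 0" --pt "0 0 0 0" --pt "0 0 0 0"

```text
clock: 6.72
eef_pos: [605.4, -86.0, 162.3]
tcp_rot: [3.142, 0.0, -0.011]
contact_force: [-0.5, 1.4, -0.7]
opening: -0.001
```

Emit:
drive_tool --pt "0 0.1 0 0" --pt "0 0.1 0 0" --pt "0 0 0 0" --pt "0 0 0 0"

```text
clock: 7.05
eef_pos: [605.4, -87.8, 162.2]
tcp_rot: [-3.141, 0.0, -0.011]
contact_force: [-0.3, 3.1, -1.3]
opening: 0.001
```

```bash
python3 k.py s5
```

```text
[605.4 -87.8 162.2] [-0.3  3.1 -1.3]
side button 222 [ -3.6 -55.7] z [178.1 188.3] uv 333.0 298.0
scene button 177 [  3.5 -50.6] z [168.  192.1] uv 241.0 240.0
```

View pics/s5.png

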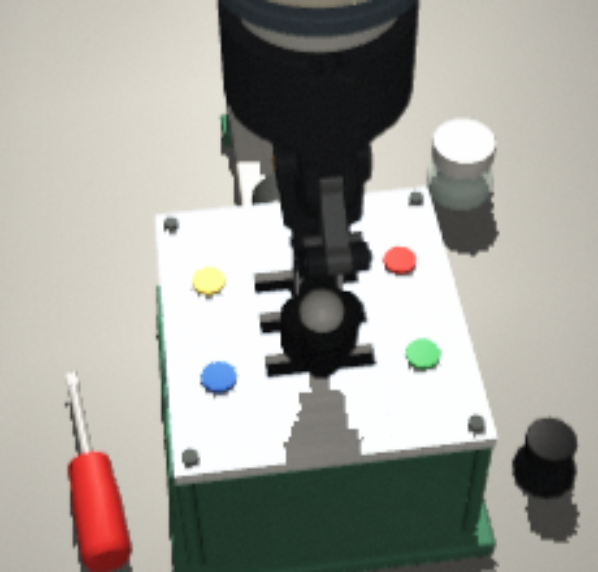

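Stem sits in line with the -y lane (side lean about -0.32; knob's button at (322,310)). Now backing off and going round to the +x side.

Emit:
drive_tool --pt "0 -1.5 0 0" --pt "0 -1 0 0" --pt "2 0 0 0" --pt "3 0 0 0" --pt "0 0 0 0" --pt "0 2 0 0" --pt "0 2 0 0" --pt "0 1.7 0 0" --pt "0 0 0 0" --pt "0 0 0 0"

```text
clock: 7.98
eef_pos: [655.0, -120.4, 162.3]
tcp_rot: [3.142, 0.0, -0.012]
contact_force: [0.7, 0.1, 0.4]
opening: 0.005
```

Emit:
drive_tool --pt "-0.5 0 0 0" --pt "-0.5 0 0 0" --pt "-0.4 0 0 0" --pt "-0.4 0 0 0" --pt "-0.4 0 0 0" --pt "-0.4 0 0 0" --pt "-0.4 0 0 0" --pt "-0.3 0 0 0" --pt "0 0 0 0" --pt "0 0 0 0"

```text
clock: 8.82
eef_pos: [621.9, -120.2, 162.4]
tcp_rot: [3.142, 0.0, -0.011]
contact_force: [0.9, 0.6, 0.6]
opening: -0.002
```

```bash
python3 k.py s6
```

```text
[ 621.9 -120.2  162.4] [0.9 0.6 0.6]
side button 246 [-14.2 -54.8] z [177.8 187. ] uv 324.0 300.0
scene button 131 [ 27.5 -47.5] z [166.2 200.3] uv 241.0 247.0
```

View pics/s6.png

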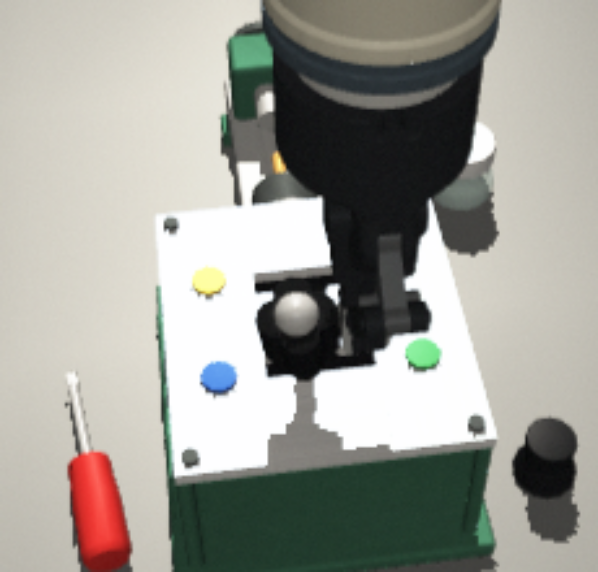

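The knob is moving -x with the pusher (button (297,314)). Continuing until it meets the slot's end.

Emit:
drive_tool --pt "-0.3 0 0 0" --pt "-0.3 0 0 0" --pt "-0.3 0 0 0" --pt "-0.3 0 0 0" --pt "-0.3 0 0 0" --pt "-0.3 0 0 0" --pt "0 0 0 0" --pt "0 0 0 0"

```text
clock: 9.58
eef_pos: [603.1, -119.9, 162.0]
tcp_rot: [-3.142, 0.002, -0.011]
contact_force: [-0.2, -0.1, -0.2]
opening: -0.0
```

Emit:
drive_tool --pt "-0.1 0 0 0" --pt "-0.1 0 0 0" --pt "0 0 0 0" --pt "0 0 0 0"

```text
clock: 9.92
eef_pos: [602.0, -119.9, 162.2]
tcp_rot: [3.142, 0.0, -0.011]
contact_force: [1.2, 0.7, -1.2]
opening: -0.002
```

```bash
python3 k.py
```

```text
[ 602.  -119.9  162.2] [ 1.2  0.7 -1.2]
side button 258 [-38.  -54.6] z [173.2 183.3] uv 303.0 304.0
scene button 119 [  7.1 -48.7] z [166.4 192.2] uv 233.0 241.0
```

Emit:
drive_tool --pt "-0.1 0 0 0" --pt "-0.1 0 0 0" --pt "-0.1 0 0 0" --pt "0 0 0 0" --pt "0 0 0 0"

```text
clock: 10.43
eef_pos: [599.4, -119.9, 162.4]
tcp_rot: [3.142, -0.001, -0.011]
contact_force: [5.5, 0.1, -2.1]
opening: -0.004
```

Emit:
drive_tool --pt "-0.1 0 0 0" --pt "-0.1 0 0 0" --pt "0 0 0 0" --pt "0 0 0 0"

```text
clock: 10.77
eef_pos: [598.6, -120.0, 162.7]
tcp_rot: [3.141, -0.003, -0.011]
contact_force: [8.2, -0.1, -3.2]
opening: 0.003
```

```bash
python3 k.py
```

```text
[ 598.6 -120.   162.7] [ 8.2 -0.1 -3.2]
side button 252 [-41.7 -54.6] z [172.2 182.4] uv 299.0 305.0
scene button 105 [  3.8 -48.5] z [166.8 194.5] uv 233.0 240.0
```

Emit:
drive_tool --pt "-0.1 0 0 0" --pt "-0.1 0 0 0" --pt "-0.1 0 0 0" --pt "0 0 0 0" --pt "0 0 0 0"

```text
clock: 11.28
eef_pos: [597.5, -120.3, 163.5]
tcp_rot: [3.141, -0.008, -0.011]
contact_force: [13.1, -0.5, -3.2]
opening: 0.002
```

```bash
python3 k.py s7
```

```text
[ 597.5 -120.3  163.5] [13.1 -0.5 -3.2]
side button 249 [-42.3 -54.4] z [171.9 182.3] uv 299.0 305.0
scene button 106 [  2.8 -45.4] z [166.3 195.6] uv 233.0 240.0
```

View pics/s7.png

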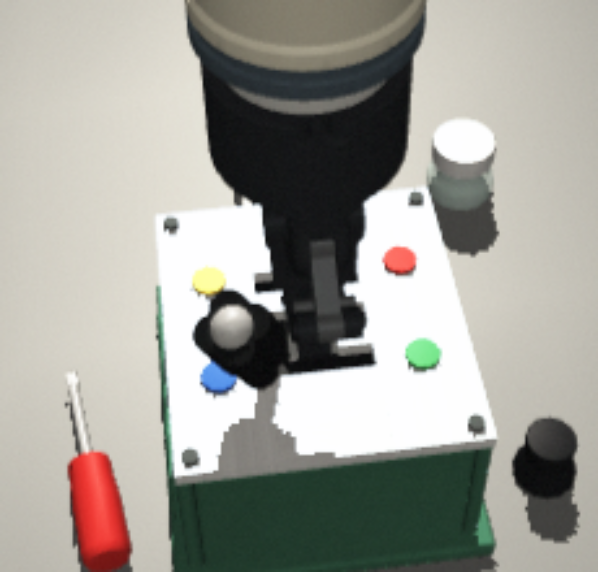

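The lever has stopped while the force rises to 13 N, so it's against the slot's end. Backing off to clear it, rising, and checking.

Emit:
drive_tool --pt "0.5 0 0 0" --pt "1.5 0 0 0" --pt "2 0 0 0" --pt "2 0 -1 0" --pt "0 0 -4 0" --pt "0 0 -4 0" --pt "0 -3 -2 0" --pt "0 -4 0 0" --pt "0 -4 0 0" --pt "0 0 0 0" --pt "0 0 0 0" --pt "0 0 0 0"

```text
clock: 12.38
eef_pos: [654.6, -10.7, 271.9]
tcp_rot: [3.141, 0.002, -0.01]
contact_force: [-0.2, 0.5, -0.4]
opening: 0.001
```

```bash
python3 k.py s8
python3 - <<'E'
from rig import cams
from h import *
p0=np.load('side.npz')['im'];im,_=cams.grab_frame('side')
for n,(a,b,c,d) in dict(holder=(330,425,395,479),loupe=(402,335,440,375),driver=(228,320,265,402)).items():
    print(n,np.abs(p0[b:d,a:c].astype(int)-im[b:d,a:c]).mean().round(2))
E
```

```text
[654.6 -10.7 271.9] [-0.2  0.5 -0.4]
side button 253 [-41.6 -54. ] z [172.1 182.4] uv 299.0 304.0
scene button 113 [-38.4 -52.9] z [170.6 184. ] uv 218.0 229.0
holder 15.66
loupe 2.91
driver 3.33
```

View pics/s8.png

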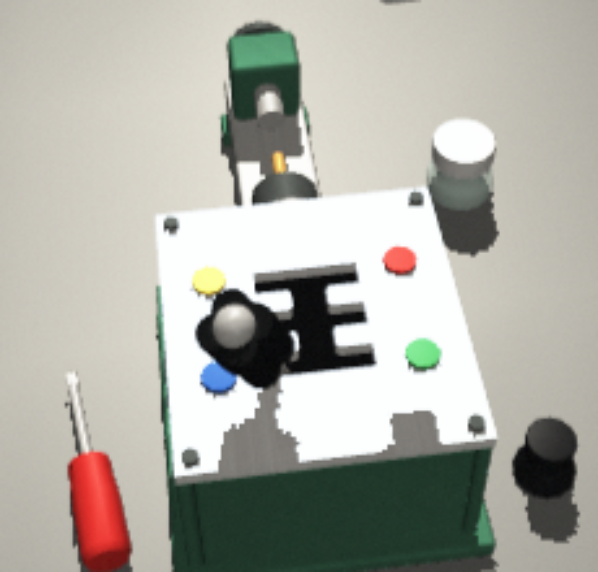

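Lever stays put, leaning to the blue slot, and the tool is clear. The holder patch differs (15.7), so I check whether that's shadow or motion, and triangulate the button for the fore lean.

Run:
```python
from rig import cams
from h import *
o=np.array([605.6,-74.4]);a=-.013;R=np.array([[np.cos(a),-np.sin(a)],[np.sin(a),np.cos(a)]])
M=[];b=[]
for n,(u0,v0) in dict(side=(299,304),scene=(218,229)).items():
    im,d=cams.grab_frame(n);p=cams.camera_params(n)
    sub=im[v0-14:v0+15,u0-14:u0+15]
    # button blob: grey pixels nearer than the plate
    v,u=np.mgrid[v0-14:v0+15,u0-14:u0+15];dd=d[v,u]
    q=np.stack([(u-p['cx'])/p['fx']*dd,(v-p['cy'])/p['fy']*dd,dd],-1);w=(q-p['t'])@np.array(p['R'])
    m=(w[...,2]>160)&(sub.min(-1)>60);uc,vc=u[m].mean(),v[m].mean();print(n,m.sum(),uc,vc)
    Rc=np.array(p['R']);c=-Rc.T@p['t'];r=Rc.T@np.array([(uc-p['cx'])/p['fx'],(vc-p['cy'])/p['fy'],1]);r/=np.linalg.norm(r)
    A=np.eye(3)-np.outer(r,r);M.append(A);b.append(A@c)
    if n=='side':
        p0=np.load('side.npz')['im']
        for k in(p0,im):
            s=k[420:480,330:400];t=(s.min(-1)>95)*1;h=cv2.inRange(cv2.cvtColor(s,cv2.COLOR_RGB2HSV),(8,150,100),(25,255,255))
            yy,xx=np.nonzero(h);print('holder orange',xx.mean(),yy.mean(),len(xx),'brightness',s.mean())
    else:
        cv2.imwrite('pics/s9.png',cv2.resize(np.hstack([np.load('scene.npz')['im'][200:400,150:290],im[200:400,150:290]])[:,:,::-1],None,fx=2.8,fy=2.8))
X=np.linalg.solve(sum(M),sum(b));l=np.r_[(X[:2]-o)@R,X[2]-20]
print('button',X,l,'len',np.linalg.norm(l),'fore',np.arctan2(l[0],l[2]),'side',np.arcsin(l[1]/np.linalg.norm(l)))
```

```text
side 261 298.7816091954023 304.1954022988506
holder orange 32.05 21.85 20 brightness 104.92015873015873
holder orange 34.10294117647059 31.058823529411764 68 brightness 95.10222222222222
scene 131 218.33587786259542 229.24427480916032
button [ 562.96542799 -124.85827213  176.54343758] [-41.97503038 -51.00824229 156.54343758] len 169.91054059480675 fore -0.26197426466645396 side -0.304909092623691
```

View pics/s9.png

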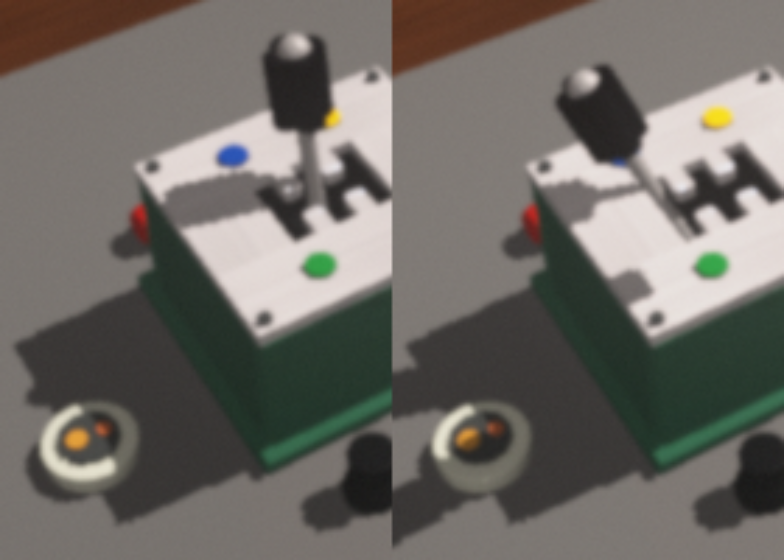

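The holder is at the same place in both pictures, (88,445) and (480,445) less the 392 panel offset, so only the shadow changed. Triangulated lean is fore -0.262 and side -0.305, both inside the limits.

```bash
python3 -c "
from rig import job;print(job.sign_off())"
```

```text
the job is handed in; nothing more can be done
None
```

The lever is in the blue-marked slot (the lathe's -x, -y one), and I've handed the job in at about 12.5 s on the robot's clock. I pushed it with the shut fingertips in three steps: +x into the cross channel, -y across to the lane, then -x until it stopped.

- **Home in the slot:** in the final push the lever stopped moving while the force rose to 13 N, so I took it as against the slot's end. After I backed off, it stayed there.
- **Lean:** triangulating the knob's button from two cameras gave about -0.262 rad along the slot (limit -0.235) and -0.305 rad to the side (limit -0.25). The button depth readings alone disagreed by about 3 mm between the two cameras. The camera nearer +x read shallower, at about -0.24 rad, still within the limit.
- **Loose things:** the holder, loupe and screwdriver show no movement in before-and-after pictures. The jar looked unmoved too, but I did not measure it. My pixel check flagged the holder; comparing the pictures showed only the arm's shadow had changed.
- **Contact:** the tool was clear of everything at the end, and I never squeezed the knob, because the jaws stayed shut throughout.

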